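# Slide the C-washer under the nut of the bare clamping post

## Robot

A 6-joint arm with a two-finger parallel gripper is mounted at the origin on a cart in front of the work surface, level with it; the furniture and walls round the work are solid. World frame = base frame: x ahead of the robot, y to its left, z up, the work surface at z = 0. Lengths are in mm, angles in rad, forces in N, time in s.
With the tool pointing down it reaches from about 275 to 750 mm from the base axis. Payload 10.2 kg.
Tool frame: the origin (TCP) lies between the finger pads; the fingertips stand 11 mm ahead of it and the grasp point (between the pads) lies 8 mm behind it; z points along the fingers, y is the direction in which the jaws open and shut (so a half turn about z gives the same grasp; the last joint's range is limited). The gripper opens to 88 mm and grips with 3 to 60 N. Pads are 18 mm wide; open, the fingers measure 123 mm over their backs; the gripper's body (75 mm by 187 mm) begins 45 mm behind the grasp point.
Start: joints at [0.887, 0.313, 1.498, -0, 1.331, -0.223], TCP at [233.462, 470.241, 249.72] pointing down, gripper open.
Joint ranges: [-2.94, 2.94], [-0.97, 2.17], [0.19, 2.56], [-1.23, 4.37], [0.02, 3.11], [-2.88, 2.88]. Speed limits (rad/s): [2.39, 2.39, 3.01, 3.14, 3.14, 3.14].

## Interface

Orientations are given as a unit quaternion [x, y, z, w].
In Python, from plant import robot gives the robot as it stands.
- The arm moves only by the tool play_rows, never from a script. Its argument "commands" is a list of rows, each a list of 4 numbers: the shift along the tool's x, y, z in m, then the turn about the tool's z in degrees. In form: [[x, y, z, turn], ...]. A call has 1 to 20 rows; each row is the pose to reach, as a shift and turn from the pose commanded when the call began, along the tool's axes at that moment; what a row does not reach only later rows make up. A row lasts 1/10 s, in which the tool goes at most 50 mm and 8.59 degrees, less where a joint would pass 70% of its speed; a pose out of reach is approached as far as the arm can. A call with a gripper value outside its range is refused whole. "fingers" is the opening, from 0 (shut) to 1 (fully open), set as the call begins (left out, the last holds). The fingers move at their own pace and stop on an object; "newtons" is the grip in N (left out, the last holds). Time passes only in rows, so rows that repeat a pose let the fingers close. It gives the time, the measured TCP pose, the force and the opening at its end, in the units of the state.
- robot.get_state(): the state, without advancing time (a new reading comes with each control period).
- robot.read_camera(name): name is "side" or "top"; returns a dict with "frame" (384x512x3 uint8, blue, green, red), "z_map" (384x512 float32, mm along the optical axis (not along the pixel's ray), 0 where there is no reading), "fx", "fy", "cx", "cy" (pixels), "k1" (the pictures are not rectified: a ray, as slopes to the right and down, at radius r is drawn at 1 + k1 r^2 times it, then the intrinsics apply), "R" (3x3) and "t" (3): a world point X has camera coordinates R X + t. Camera axes: x right, y down, z forward; pixel columns grow to the right and rows downward; lengths in mm; the calibration is good to about 2 mm. A picture is of the moment at which its call begins.
- robot.close_job(): hands the job in, once; it reports no verdict.
The state is a dict: "t": time; "joint_positions": joint angles; "qd": joint speeds; "joint_torque": joint torques, N m; "position": TCP position; "ee_rot": TCP orientation; "contact_force": force on the tool from outside, world axes, zero at the start; "torque": the same for the moment, N m; "gripper_width": opening from 0.0 (shut) to 1.0 (fully open).
Only numpy, scipy, OpenCV 4.12 (cv2) and the standard library are available. Lean on these libraries where they do the work, as an engineer would, in place of code of your own. Each camera call takes 0.05 s, during which the arm holds its last target. There are 200 camera calls.

## Task

One of the two clamping posts still lacks its C-washer. Take the spare C-washer by its forked end, draw it out of its pocket, put it down flat on the open bench and let go; then take it by its tail and slide it sideways under the nut of the bare post until the stud is fully home in the slot, leaving it lying flat on the blank. Do not shove the other loose things on the bench about.

Things in the scene. Friction and masses are not known exactly. Their poses are not given: they have to be found in the camera images.
- washer: Spare C-washer, flat, steel, 138 x 56 x 16 mm, 0.3 kg. +x: from tail to open slot mouth; z: thickness. Origin: mid-thickness, where the stud's axis lies when home. Fork x -28 to +28 mm, sides parallel at y +-28; slot 22 mm wide from its bottom at x = -8 to the mouth at +28. Tail 24 mm wide, x -38 to -110, end rounded. Balance point x = -33. Starts flat on the bench, tail in the pocket.
- pocket: Fixed grey arch, 58 mm wide (96 over side lugs), 84 long, 28 high, closed behind, no floor: the washer lies on the bench. Origin: on the bench, mid-mouth; +x points straight out of the mouth, the body lies at x 0 to -84 mm. Channel 30 mm wide, 20 high. The washer's origin starts about 36 mm out of the mouth; its tail is clear at 112 mm out.
- post_bare: Fixed clamping post without a C-washer. Origin: on the bench on its upright stud's axis, z up. Base 110 mm square, 14 high; on it a round blank, diameter 100, flat top at z = 44 mm; stud diameter 16, top at z = 130; hexagon nut 35 mm across fixed at z = 66 to 84, so a 22 mm gap. The washer may enter from any side; home, its mid-thickness is at z = 52 and its tail juts over the blank's edge.
- post_fitted: The other fixed clamping post, the same in every size, whose C-washer already lies under its nut; the tail of that one points along its own -x axis. Origin as on the bare post.
- spanner: loose bystander: open-ended spanner 248 mm long lying on the bench, origin under its centre, long along its y
- strap: loose bystander: slotted clamping strap 100 x 36 x 16 mm, origin under its centre, long along its y
- tee_bolt: loose bystander: T-slot bolt with nut, 157 mm long, origin under its centre, long along its y
- steel_cube: loose bystander: steel block 50 x 62 x 34 mm, origin under its centre
Mind the look-alikes: they are no part of the job. There is more than one size of the washer; the job needs the smaller.

How it is judged (in metres and radians):
On the way:
1. the washer is out of its pocket, put down flat on the bench and let go (horizontal distance between washer and pocket above 0.1 m and height (world z) of washer below 0.011 m and contact force between the fingers and washer below 0.3 N), for 0.2 s.
At the end, for the whole second after the job is handed in: The washer lies still and flat (within 0.05 rad) on the blank of the bare post, under its nut, with the stud fully home in its slot (stud axis within 6 mm of the washer's origin, mid-thickness 48 to 55.5 mm above the bench) (horizontal distance between washer and post_bare below 0.006 m and z of washer in the frame of post_bare between 0.048 and 0.0555 m and angle between the z axis of washer and the z axis of post_bare, either way round below 0.05 rad and linear speed of washer below 0.02 m/s); the robot touches nothing.
It fails at once if a loose bystander is shoved more than 30 mm (distance of any of spanner, strap, tee_bolt, steel_cube from where it was at the start of the episode above 0.03 m).
It also fails if it takes over 61 s, if anything falls off the work surface, if the arm or the gripper's body presses on something with over 40 N, if the wrist force passes 120 N, or if a joint passes its speed limit or range.

## Working session

There is one attempt and no reset: what is moved stays moved. The work goes in short steps, Python scripts to look and compute and a tool call to move; the robot and the scene stay as the last step left them, time stands still between calls to the robot, and variables do not carry over. Pictures are saved under pics/ and viewed, about 8 in all and at most 12, crops included, and the job is handed in when it is done.

Besides the shell and the picture viewer there is one more tool, called by a JSON object that holds its "op" and its "data", one argument or row to a line. play_rows: Moves the arm, as the interface text tells. Its arguments: {"type":"object","properties":{"commands":{"type":"array"},"fingers":{"type":"number"},"newtons":{"type":"number"}},"required":["commands"]}

```bash
ls; mkdir -p pics
cat > h.py <<'E'
import numpy as np, cv2, pickle
from plant import robot
def grab(name):
    d=robot.read_camera(name); pickle.dump(d,open(f'{name}.pkl','wb')); return d
def load(name): return pickle.load(open(f'{name}.pkl','rb'))
def world(d,u,v,zw):
    """pixels -> world on plane z=zw (mm)"""
    K=np.array([[d['fx'],0,d['cx']],[0,d['fy'],d['cy']],[0,0,1]],float)
    R=np.array(d['R']);t=np.array(d['t']).ravel()
    p=cv2.undistortPoints(np.stack([np.ravel(u),np.ravel(v)],1).astype(float)[:,None],K,np.array([d['k1'],0,0,0,0.]))[:,0]
    r=np.c_[p,np.ones(len(p))]@R; c=-R.T@t
    return c+r*((zw-c[2])/r[:,2])[:,None]
def pix(d,X):
    K=np.array([[d['fx'],0,d['cx']],[0,d['fy'],d['cy']],[0,0,1]],float)
    return cv2.projectPoints(np.array(X,float).reshape(-1,1,3),cv2.Rodrigues(np.array(d['R']))[0],np.array(d['t'],float).ravel(),K,np.array([d['k1'],0,0,0,0.]))[0][:,0]
def cloud(d):
    v,u=np.mgrid[:384,:512]
    K=np.array([[d['fx'],0,d['cx']],[0,d['fy'],d['cy']],[0,0,1]],float)
    p=cv2.undistortPoints(np.stack([u.ravel(),v.ravel()],1).astype(float)[:,None],K,np.array([d['k1'],0,0,0,0.]))[:,0]
    z=d['z_map'].ravel()[:,None]
    return ((np.c_[p,np.ones(len(p))]*z-np.array(d['t']).ravel())@np.array(d['R'])).reshape(384,512,3)
E
python3 - <<'E'
from h import *
s=robot.get_state();print(s)
for n in('top','side'):
    d=grab(n);R=np.array(d['R']);print(n,d['fx'],d['k1'],-R.T@np.array(d['t']).ravel(),R.round(2).tolist())
    f=cv2.resize(d['frame'],(768,576),interpolation=cv2.INTER_CUBIC);cv2.imwrite(f'pics/{n}0.png',f)
E
```

```text
pics
{'t': 0.0, 'joint_positions': array([ 8.86585134e-01,  3.13435989e-01,  1.49843237e+00, -2.42280986e-05,
        1.33101531e+00, -2.23412835e-01]), 'qd': array([-0.00028094, -0.00037861, -0.00122207, -0.00100502, -0.00038057,
        0.00053815]), 'joint_torque': array([-6.43101112e-05, -4.02234042e+01, -2.52258611e+01,  6.93640835e-02,
        3.56425974e-02, -1.47997630e-04]), 'position': array([233.31640124, 470.04170025, 249.17001072]), 'ee_rot': array([ 2.28363316e-01,  9.73575770e-01, -5.85328796e-04, -2.72412458e-04]), 'contact_force': array([ 0.19379058, -0.85952198,  0.53637093]), 'torque': array([ 0.01792009,  0.00828918, -0.00617787]), 'gripper_width': 1.0004372240539317}
top 488.3292880419969 -0.1319737157821952 [ 349.72038651  -52.07629841 1567.21924287] [[-0.01, -1.0, 0.02], [-0.99, 0.01, -0.12], [0.12, -0.02, -0.99]]
side 480.3975154171622 -0.13382724831872114 [  -31.64592148 -1611.23846646  1033.376049  ] [[0.93, -0.36, -0.01], [-0.19, -0.48, -0.86], [0.31, 0.8, -0.51]]
```

View pics/top0.png

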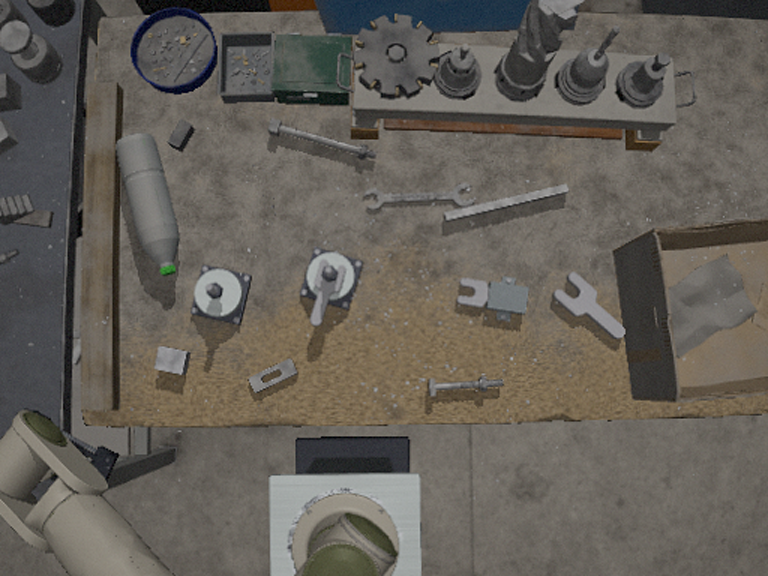

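View pics/side0.png

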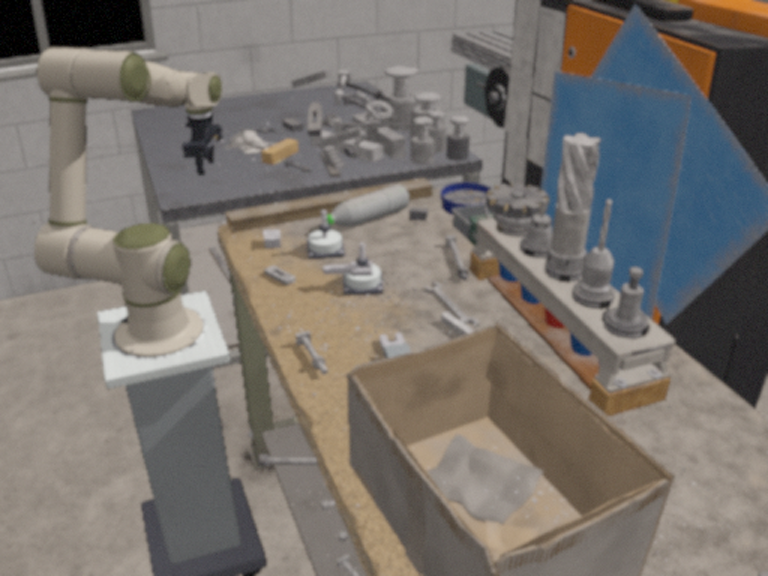

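The top view shows the washer in its pocket at about (490,297), with the fork pointing left (+y). The big look-alike is at (590,305). The bare post is at (219,293) and the fitted post at (332,278), its tail pointing towards the robot. Next I measure them.

```bash
cat > m.py <<'E'
from h import *
d=load('top');C=cloud(d);Z=C[...,2]
def reg(x0,x1,y0,y1): # in 768 px
    m=np.zeros((384,512),bool);m[int(y0/1.5):int(y1/1.5),int(x0/1.5):int(x1/1.5)]=1;return m
g=cv2.cvtColor(d['frame'],cv2.COLOR_BGR2HSV)
for n,r,lo,hi in [('fork',reg(448,486,270,315),8,22),('pocket',reg(480,535,265,325),23,33),('blankB',reg(185,260,255,330),38,50),('nutB',reg(185,260,255,330),75,140),('baseB',reg(185,260,255,330),8,20),
  ('blankF',reg(290,370,240,330),38,50),('nutF',reg(290,370,240,330),75,140)]:
    m=r&(Z>lo)&(Z<hi);p=C[m]
    if len(p)<5: print(n,len(p));continue
    b=cv2.minAreaRect(p[:,:2].astype(np.float32))
    print(n,len(p),'med',np.median(p,0).round(1),'min',p.min(0).round(),'max',p.max(0).round(),'rect',np.round(b[0],1),np.round(b[1],1),round(b[2],1))
print('bench',np.median(C[reg(380,430,250,330)],0))
f=cv2.resize(d['frame'][165:235,110:380],None,fx=2.9,fy=2.9,interpolation=cv2.INTER_CUBIC);cv2.imwrite('pics/crop.png',f)
E
python3 m.py
```

```text
fork 238 med [ 528.4 -283.6   14.9] min [ 502. -307.    8.] max [ 565. -233.   22.] rect [ 535.3 -272.2] [73.9 56.7] 78.4
pocket 394 med [ 519.8 -351.9   27.5] min [ 487. -399.   23.] max [ 555. -307.   33.] rect [ 520.8 -352.8] [85.7 58.7] 79.8
blankB 600 med [532.1 254.3  43.1] min [487. 212.  38.] max [583. 309.  50.] rect [534.8 260.4] [96.9 95.6] 89.2
nutB 94 med [533.8 258.   84.9] min [521. 245.  76.] max [552. 277. 137.] rect [536.  259.7] [28.6 30.6] 54.9
baseB 308 med [515.8 230.1  13.2] min [473. 195.   8.] max [613. 324.  20.] rect [551.5 256.1] [109.3 142.4] 75.8
blankF 376 med [576.5  13.6  43.3] min [478. -28.  38.] max [618.  71.  50.] rect [558.1  31.9] [ 98.  128.1] 47.7
nutF 85 med [566.5  20.3  85.5] min [554.   5.  75.] max [583.  36. 139.] rect [568.5  20.9] [29.1 31. ] 0.7
bench [ 542.25282687 -133.19879657   -2.76221701]
```

View pics/crop.png

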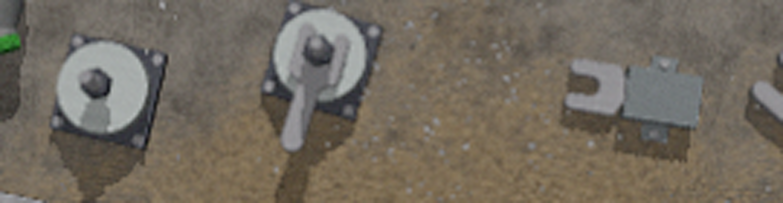

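```bash
cat >> h.py <<'E'
def shift(target,ydir,quiet=0):
    """rows numbers to bring TCP to target (mm), tool y along angle ydir deg (mod 180)"""
    from scipy.spatial.transform import Rotation as Ro
    s=robot.get_state();R=Ro.from_quat(s['ee_rot']).as_matrix()
    dl=R.T@(np.array(target)-s['position'])
    a=np.degrees(np.arctan2(R[1,1],R[0,1])); turn=(a-ydir+90)%180-90
    print('at',s['position'].round(1),'y-angle',a.round(1),'-> shift m',(dl/1000).round(4),'turn',turn.round(1))
E
python3 - <<'E'
from h import *
d=load('top');hsv=cv2.cvtColor(d['frame'],cv2.COLOR_BGR2HSV)
def blob(u0,u1,v0,v1,f):
    s=hsv[v0:v1,u0:u1].astype(int);m=f(s).astype(np.uint8)
    n,l,st,c=cv2.connectedComponentsWithStats(m);k=1+np.argmax(st[1:,4]);m=(l==k)
    v,u=np.nonzero(m);return u+u0,v+v0,m
# fork, light grey
u,v,m=blob(300,326,180,212,lambda s:(s[...,1]<45)&(s[...,2]>120))
print('\n'.join(''.join('#' if x else '.' for x in r) for r in m))
p=world(d,u,v,16);b=cv2.minAreaRect(p[:,:2].astype(np.float32));print('fork',b,p.min(0),p.max(0))
u,v,m=blob(324,354,180,212,lambda s:(s[...,1]>0)&(s[...,1]<70)&(s[...,2]>90))
p=world(d,u,v,28);b=cv2.minAreaRect(p[:,:2].astype(np.float32));print('pocket',b,len(p))
# blank, white
for n,q in(('B',(125,172,170,220)),('F',(195,245,160,215))):
    u,v,m=blob(*q,lambda s:(s[...,1]<40)&(s[...,2]>165))
    h=cv2.convexHull(np.stack([u,v],1).astype(np.int32))[:,0]
    p=world(d,h[:,0],h[:,1],44);print('blank',n,cv2.minEnclosingCircle(p[:,:2].astype(np.float32)),len(u))
    u,v,m=blob(*q,lambda s:s[...,2]<75)
# bench colour stats
print(hsv[190:205,265:280].reshape(-1,3).mean(0),hsv[194,322],hsv[196,340],hsv[205,142])
shift([536,-268,120],-10.2)
E
```

```text
..........................
..........................
.........##...............
.........#.#..............
.........#.#.#........###.
.......########.........#.
.....###############.#..#.
.......###################
.......##################.
........#################.
...........##############.
...............##########.
................##########
.................########.
.................########.
.................########.
................#########.
.....###..#....##########.
.....####################.
.....####################.
.....####################.
......##################..
..........#############...
................######....
..........................
..........................
..........................
..........................
..........................
..........................
..........................
..........................
fork ((538.6062622070312, -279.04522705078125), (66.54890441894531, 64.7674331665039), 81.18989562988281) [ 505.04419686 -313.52754806   16.        ] [ 573.53560371 -247.56805429   16.        ]
pocket ((528.162109375, -354.49908447265625), (94.13964080810547, 100.32803344726562), 88.14178466796875) 822
blank B ((535.8187255859375, 260.03564453125), 47.9200553894043) 492
blank F ((568.7138671875, 22.95285415649414), 47.8639030456543) 278
[ 17.55111111  62.84444444 119.50222222] [140   5 148] [101  17 123] [ 90   4 125]
at [233.3 470.1 249.2] y-angle 63.6 -> shift m [-0.5993 -0.5264  0.1296] turn 73.8
```

{"op": "play_rows", "data": {
  "commands": [
    [-0.599,-0.526,0,73.8],
    [-0.599,-0.526,0,73.8],
    [-0.599,-0.526,0,73.8],
    [-0.599,-0.526,0,73.8],
    [-0.599,-0.526,0,73.8],
    [-0.599,-0.526,0,73.8],
    [-0.599,-0.526,0,73.8],
    [-0.599,-0.526,0,73.8],
    [-0.599,-0.526,0,73.8],
    [-0.599,-0.526,0,73.8],
    [-0.599,-0.526,0,73.8],
    [-0.599,-0.526,0,73.8],
    [-0.599,-0.526,0,73.8],
    [-0.599,-0.526,0,73.8],
    [-0.599,-0.526,0,73.8],
    [-0.599,-0.526,0,73.8],
    [-0.599,-0.526,0.05,73.8],
    [-0.599,-0.526,0.1,73.8],
    [-0.599,-0.526,0.13,73.8],
    [-0.599,-0.526,0.13,73.8]
  ],
  "fingers": 1,
  "newtons": 30
}}

```text
t: 2.1
position: [534.3, -266.0, 115.4]
ee_rot: [0.767, 0.641, -0.001, -0.004]
contact_force: [0.5, 0.2, 0.4]
gripper_width: 1.002
```

Run:
```python
from h import *
d=load('top')
print(world(d,[316,305.5,306,305.5,319,319],[194,192.5,188,199.5,186,202.5],16).round(1))
d=grab('side')
c=pix(d,[535,-276,16])[0];print(c)
u,v=int(c[0]),int(c[1]);cv2.imwrite('pics/s1.png',cv2.resize(d['frame'][v-60:v+40,u-65:u+65],None,fx=6,fy=6,interpolation=cv2.INTER_CUBIC))
for k in(-28,28):
  print(pix(d,np.array([535,-276,16])+28*np.array([.177,.984,0])+k*np.array([.984,-.177,0])))
shift([536,-268,14],-10.2)
```

```text
[[ 534.3 -283.6   16. ]
 [ 539.6 -249.8   16. ]
 [ 554.2 -251.8   16. ]
 [ 517.  -249.2   16. ]
 [ 560.2 -294.1   16. ]
 [ 506.7 -292.5   16. ]]
[261.22109515 225.798982  ]
[[252.24537846 222.43290881]]
[[266.91898052 220.71094556]]
at [ 535.5 -266.9  118.6] y-angle -10.2 -> shift m [-0.0012  0.001   0.1046] turn -0.0
```

View pics/s1.png

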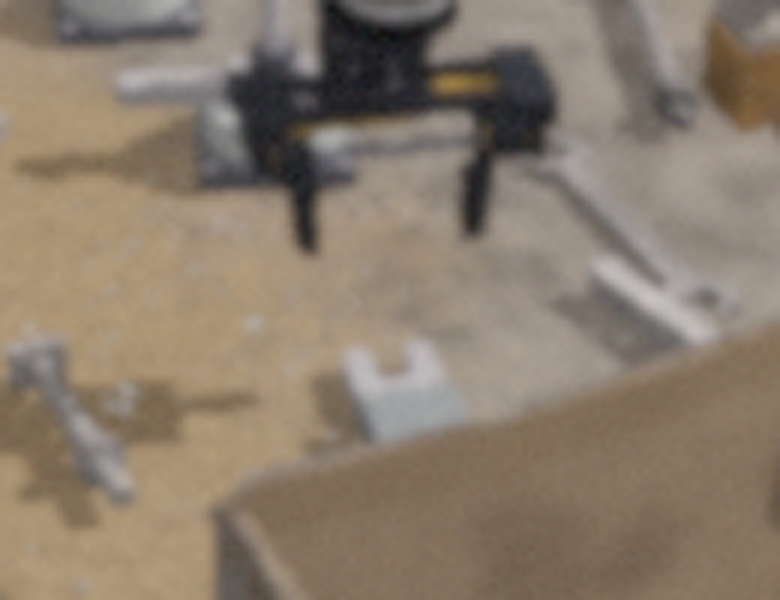

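Side view: the jaws straddle the fork, whose tips are at crop pixels (352,348) and (430,343). That agrees with the top-view origin of about (537,-276) to within 3 mm. Now I go down.

{"op": "play_rows", "data": {
  "commands": [
    [-0.001,0.0025,0.04,0],
    [-0.001,0.0025,0.075,0],
    [-0.001,0.0025,0.095,0],
    [-0.001,0.0025,0.104,0],
    [-0.001,0.0025,0.104,0],
    [-0.001,0.0025,0.104,0]
  ]
}}

```text
t: 2.75
position: [539.3, -269.4, 17.8]
ee_rot: [0.767, 0.641, 0.0, 0.002]
contact_force: [-0.3, 0.4, 0.0]
gripper_width: 1.002
```

{"op": "play_rows", "data": {
  "commands": [
    [0,0,0,0],
    [0,0,0,0],
    [0,0,0,0],
    [0,0,0,0],
    [0,0,0,0],
    [0,0,0,0],
    [0,0,0,0],
    [0,0,0,0],
    [0,0,0,0],
    [0,0,0,0]
  ],
  "fingers": 0,
  "newtons": 20
}}

```text
t: 3.75
position: [538.3, -268.6, 15.9]
ee_rot: [0.767, 0.641, -0.0, -0.0]
contact_force: [-3.4, 2.1, 5.4]
gripper_width: 0.64
```

Run:
```python
from h import *
s=robot.get_state();print(s['gripper_width']*88)
p=s['position'];shift(p+90*np.array([.177,.984,0]),-10.2)
```

```text
56.31389143076274
at [ 538.3 -268.6   15.9] y-angle -10.2 -> shift m [ 0.09 -0.    0.  ] turn 0.0
```

{"op": "play_rows", "data": {
  "commands": [
    [0.008,0,-0.001,0],
    [0.02,0,-0.001,0],
    [0.035,0,-0.001,0],
    [0.05,0,-0.001,0],
    [0.065,0,-0.001,0],
    [0.08,0,-0.001,0],
    [0.092,0,-0.001,0],
    [0.1,0,-0.001,0],
    [0.1,0,0.0,0],
    [0.1,0,0.0,0]
  ]
}}

```text
t: 4.75
position: [556.3, -170.3, 15.9]
ee_rot: [0.767, 0.641, 0.0, 0.0]
contact_force: [1.1, 1.8, 0.3]
gripper_width: 0.636
```

{"op": "play_rows", "data": {
  "commands": [
    [0,0,0,0],
    [0,0,0,0],
    [0,0,0,0],
    [0,0,0,0],
    [0,0,0,0],
    [0,0,0,0],
    [0,0,0,0]
  ],
  "fingers": 1
}}

```text
t: 5.45
position: [556.1, -170.3, 15.7]
ee_rot: [0.767, 0.641, -0.0, 0.0]
contact_force: [-0.5, 0.5, 0.0]
gripper_width: 1.003
```

{"op": "play_rows", "data": {
  "commands": [
    [0,0,-0.03,0],
    [0,0,-0.07,0],
    [0.03,0,-0.11,0],
    [0.07,0,-0.15,0],
    [0.12,0,-0.17,0],
    [0.17,0,-0.17,0],
    [0.17,0,-0.17,0]
  ]
}}

```text
t: 6.15
position: [586.6, 1.3, 186.8]
ee_rot: [0.766, 0.643, 0.001, 0.0]
contact_force: [-0.1, -0.3, -1.0]
gripper_width: 0.998
```

Run:
```python
from h import *
d=grab('top');s=robot.get_state();print(s['t'],s['position'])
cv2.imwrite('pics/t2.png',cv2.resize(d['frame'][165:235,230:360],None,fx=6,fy=6,interpolation=cv2.INTER_CUBIC))
```

```text
6.2 [5.86414412e+02 3.52005728e-01 1.86115890e+02]
```

View pics/t2.png

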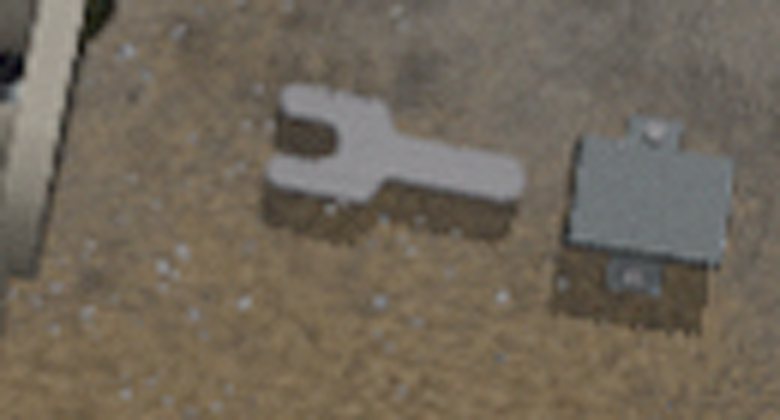

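The washer is free on the bench. In the crop its slot bottom is near (335,140) and its tail end near (522,180). I measure its pose and plan the tail grasp.

Run:
```python
from h import *
d=load('top');f=cv2.resize(d['frame'][165:235,230:360],None,fx=6,fy=6,interpolation=cv2.INTER_CUBIC)
h=cv2.cvtColor(f,cv2.COLOR_BGR2HSV).astype(int)
m=((h[...,1]<40)&(h[...,2]>115)).astype(np.uint8);m[:,:255]=0;m[:,540:]=0
m=cv2.morphologyEx(m,cv2.MORPH_OPEN,np.ones((9,9)))
n,l,st,c=cv2.connectedComponentsWithStats(m);k=1+np.argmax(st[1:,4]);print(st[k])
v,u=np.nonzero(l==k);p=world(d,(u+.5)/6-.5+230,(v+.5)/6-.5+165,16)[:,:2]
w=np.array([.177,.984]);nn=np.array([.984,-.177]);o=np.array([556.2,-170.3])
a=(p-o)@w;b=(p-o)@nn
print('along',a.min(),a.max(),'len',np.ptp(a),'centroid',p.mean(0),a.mean())
for lo,hi in((-95,-85),(-80,-70),(-70,-60),(-55,-45),(-20,-10),(-5,5),(10,15)):
    q=b[(a>lo)&(a<hi)];print(lo,q.min().round(1),q.max().round(1),q.mean().round(2))
q=(abs(b)<4);print('slot bottom along',a[q].max())
```

```text
[  266    84   262   116 15217]
along -120.50900974802849 19.394765798728606 len 139.9037755467571 centroid [ 547.977106   -213.55977718] -44.02307298245941
-95 -14.5 11.0 -1.67
-80 -13.9 11.5 -1.29
-70 -13.4 11.9 -0.98
-55 -13.5 15.5 -0.1
-20 -27.6 29.6 0.63
-5 -27.1 29.5 1.64
10 -26.7 28.2 0.32
slot bottom along -17.504323897213457
```

```bash
python3 -c "
from h import *
shift([539.7,-253.4,13.5],-11.5)"
```

```text
at [5.864e+02 4.000e-01 1.861e+02] y-angle -10.0 -> shift m [-0.2581 -0.0022  0.1725] turn 1.5
```

{"op": "play_rows", "data": {
  "commands": [
    [-0.05,-0.001,0,0],
    [-0.1,-0.002,0,1.5],
    [-0.15,-0.002,0,1.5],
    [-0.2,-0.002,0,1.5],
    [-0.25,-0.002,0.02,1.5],
    [-0.258,-0.002,0.06,1.5],
    [-0.258,-0.002,0.1,1.5],
    [-0.258,-0.002,0.135,1.5],
    [-0.258,-0.002,0.135,1.5],
    [-0.258,-0.002,0.135,1.5]
  ]
}}

```text
t: 7.2
position: [538.3, -257.4, 51.4]
ee_rot: [0.776, 0.631, -0.0, 0.0]
contact_force: [0.4, -0.6, 0.9]
gripper_width: 1.004
```

```bash
python3 -c "
from h import *
for i in range(3): robot.read_camera('top');shift([539.7,-253.4,13.5],-11.5)"
```

```text
at [ 538.9 -257.5   52.4] y-angle -11.7 -> shift m [ 0.0043 -0.0002  0.0389] turn -0.2
at [ 539.2 -257.5   52.9] y-angle -11.7 -> shift m [ 0.0042 -0.0005  0.0394] turn -0.2
at [ 539.3 -257.3   52.9] y-angle -11.7 -> shift m [ 0.004  -0.0005  0.0394] turn -0.2
```

{"op": "play_rows", "data": {
  "commands": [
    [0.004,0,0.02,0],
    [0.004,0,0.032,0],
    [0.004,0,0.039,0],
    [0.004,0,0.039,0],
    [0.004,0,0.039,0]
  ]
}}

```text
t: 7.85
position: [539.6, -252.9, 12.2]
ee_rot: [0.776, 0.631, 0.0, 0.0]
contact_force: [-0.8, 0.4, -0.9]
gripper_width: 0.998
```

{"op": "play_rows", "data": {
  "commands": [
    [0,0,0,0],
    [0,0,0,0],
    [0,0,0,0],
    [0,0,0,0],
    [0,0,0,0],
    [0,0,0,0],
    [0,0,0,0],
    [0,0,0,0],
    [0,0,0,0],
    [0,0,0,0],
    [0,0,0,0],
    [0,0,0,0]
  ],
  "fingers": 0,
  "newtons": 60
}}

```text
t: 9.05
position: [539.3, -252.6, 11.7]
ee_rot: [0.775, 0.631, -0.0, -0.0]
contact_force: [-0.2, 0.1, -0.7]
gripper_width: 0.27
```

```bash
python3 -c "
from h import *
s=robot.get_state();print(s['gripper_width']*88,s['position'],s['contact_force'])"
```

```text
23.776893386422792 [ 539.33891496 -252.56389679   11.73599302] [-0.2224318   0.14636046 -0.69101801]
```

Gripped at 23.8 mm, which matches the tail. Next I lift and refine the bare post from both views.

{"op": "play_rows", "data": {
  "commands": [
    [0,0,-0.01,0],
    [0,0,-0.03,0],
    [0,0,-0.06,0],
    [0,0,-0.1,0],
    [0,0,-0.14,0],
    [0,0,-0.17,0],
    [0,0,-0.18,0],
    [0,0,-0.18,0]
  ]
}}

```text
t: 9.85
position: [539.5, -252.7, 192.5]
ee_rot: [0.775, 0.631, 0.0, 0.001]
contact_force: [0.4, -0.3, -3.8]
gripper_width: 0.265
```

```bash
cat > post.py <<'E'
from h import *
out=[]
for n in('top','side'):
    d=grab(n);c=pix(d,[535,259,44])[0].round().astype(int);r=24 if n=='top' else 26
    q=d['frame'][c[1]-r:c[1]+r,c[0]-r:c[0]+r];f=cv2.resize(q,None,fx=8,fy=8,interpolation=cv2.INTER_CUBIC)
    h=cv2.cvtColor(f,cv2.COLOR_BGR2HSV).astype(int)
    m=((h[...,1]<55)&(h[...,2]>(150 if n=='top' else 165))).astype(np.uint8)
    m=cv2.morphologyEx(m,cv2.MORPH_OPEN,np.ones((9,9)))
    nn,l,st,_=cv2.connectedComponentsWithStats(m);k=1+np.argmax(st[1:,4])
    v,u=np.nonzero(l==k);hu=cv2.convexHull(np.stack([u,v],1).astype(np.int32))[:,0]
    p=world(d,(hu[:,0]+.5)/8-.5+c[0]-r,(hu[:,1]+.5)/8-.5+c[1]-r,44)[:,:2]
    from scipy.optimize import least_squares as ls
    s=ls(lambda a:np.hypot(p[:,0]-a[0],p[:,1]-a[1])-a[2],[535,259,50],loss='soft_l1').x
    print(n,'blank fit',s.round(1),'extent',p.min(0).round(),p.max(0).round())
    cv2.drawContours(f,[hu[:,None]],-1,(0,0,255),1)
    for X in([535,259,84],[535,259,130]):
        w=((pix(d,X)[0]-c+r+.5)*8-.5).astype(int);cv2.drawMarker(f,tuple(int(i) for i in w),(0,255,0),0,16,1)
    out.append(cv2.resize(f,(390,390)))
cv2.imwrite('pics/post.png',np.hstack(out))
E
python3 post.py; python3 -c "
from h import *
shift([508,127,195],-11.7)"
```

```text
top blank fit [535.8 260.4  48.6] extent [488. 212.] [584. 309.]
side blank fit [538.  253.7  54.1] extent [488. 173.] [589. 310.]
at [ 538.8 -252.2  190. ] y-angle -11.7 -> shift m [ 0.3651 -0.1071 -0.0043] turn -0.0
```

View pics/post.png

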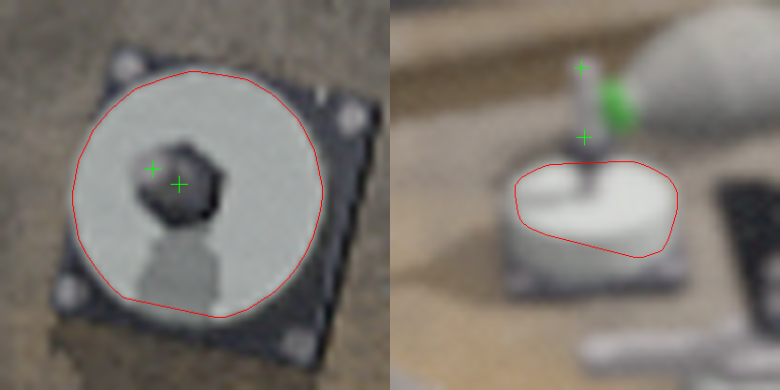

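The blank and nut in the top view put the stud near (535,259), and the stud-top marker in the side view agrees to within about 1 mm. I carry the washer over.

{"op": "play_rows", "data": {
  "commands": [
    [0.03,-0.009,-0.005,0],
    [0.07,-0.021,-0.005,0],
    [0.115,-0.034,-0.005,0],
    [0.16,-0.047,-0.005,0],
    [0.205,-0.06,-0.005,0],
    [0.25,-0.073,-0.005,0],
    [0.295,-0.087,-0.005,0],
    [0.335,-0.098,-0.005,0],
    [0.36,-0.106,-0.005,0],
    [0.365,-0.107,-0.005,0],
    [0.365,-0.107,-0.005,0],
    [0.365,-0.107,0.02,0],
    [0.365,-0.107,0.05,0],
    [0.365,-0.107,0.08,0],
    [0.365,-0.107,0.1,0],
    [0.365,-0.107,0.105,0],
    [0.365,-0.107,0.105,0],
    [0.365,-0.107,0.105,0]
  ]
}}

```text
t: 11.75
position: [509.3, 126.0, 87.6]
ee_rot: [0.776, 0.631, 0.001, 0.0]
contact_force: [-0.8, 0.7, -2.1]
gripper_width: 0.269
```

Run:
```python
from h import *
out=[]
for n in('top','side'):
    d=grab(n);c=pix(d,[525,200,60])[0].round().astype(int);a,b=(48,36)
    f=cv2.resize(d['frame'][c[1]-b:c[1]+b,c[0]-a:c[0]+a],None,fx=8,fy=8,interpolation=cv2.INTER_CUBIC)
    C=cloud(d)
    if n=='side':f=f
    out.append(cv2.resize(f,(400,300)))
cv2.imwrite('pics/pre.png',np.vstack(out))
w=np.array([.203,.979,0]);st=np.array([535,259.3,0])
shift(st-136.3*w+[0,0,58.5],-11.7)
```

```text
at [509.2 126.3  87.8] y-angle -11.7 -> shift m [-0.0008 -0.0018  0.0293] turn -0.0
```

View pics/pre.png

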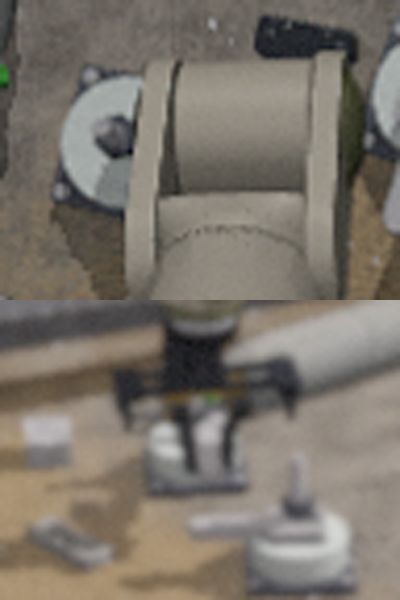

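{"op": "play_rows", "data": {
  "commands": [
    [-0.001,-0.002,0.01,0],
    [-0.001,-0.002,0.02,0],
    [-0.001,-0.002,0.027,0],
    [-0.001,-0.002,0.0285,0],
    [-0.001,-0.002,0.0285,0],
    [-0.001,-0.002,0.0285,0]
  ]
}}

```text
t: 12.45
position: [506.6, 126.0, 58.4]
ee_rot: [0.775, 0.631, 0.0, 0.0]
contact_force: [-0.0, -0.0, -2.4]
gripper_width: 0.267
```

Run:
```python
from h import *
d=grab('side')
w=np.array([.203,.979,0]);st=np.array([535,259.3,0])
c=pix(d,[525,220,52])[0].round().astype(int);a,b=(32,24)
f=cv2.resize(d['frame'][c[1]-b:c[1]+b,c[0]-a:c[0]+a],None,fx=12,fy=12,interpolation=cv2.INTER_CUBIC)
o=st-62*w;n=np.array([.979,-.203,0])
for P in(o+28*w+28*n,o+28*w-28*n,o+28*w+11*n,o+28*w-11*n):
    q=((pix(d,P+[0,0,63])[0]-c+[a,b]+.5)*12).astype(int);cv2.drawMarker(f,tuple(int(i) for i in q),(0,255,0),0,12,1)
cv2.imwrite('pics/pre2.png',f)
shift(st-136.3*w+[0,0,58.5],-11.7);print(robot.get_state()['contact_force'],robot.get_state()['torque'])
```

```text
at [506.6 126.   58.5] y-angle -11.7 -> shift m [ 0.      0.0007 -0.    ] turn -0.0
[-0.73737247  0.31795815 -2.18942589] [-0.14983775  0.06787544 -0.01520313]
```

View pics/pre2.png

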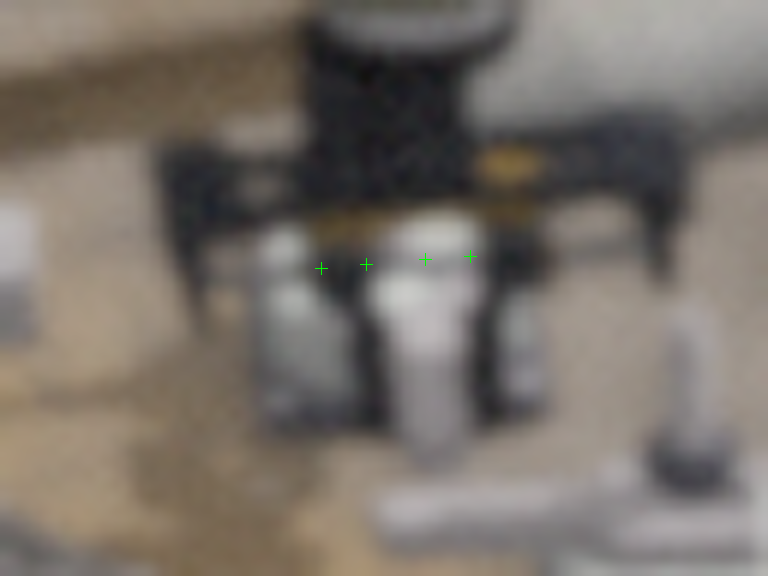

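The washer is level in the jaws and the only force is its weight. I slide it in with force checks.

{"op": "play_rows", "data": {
  "commands": [
    [0.006,0.0005,0,0],
    [0.012,0.0005,0,0],
    [0.018,0.0005,0,0],
    [0.024,0.0005,0,0],
    [0.029,0.0005,0,0],
    [0.034,0.0005,0,0],
    [0.037,0.0005,0,0],
    [0.04,0.0005,0,0],
    [0.04,0.0005,0,0]
  ]
}}

```text
t: 13.4
position: [515.1, 165.3, 58.2]
ee_rot: [0.775, 0.631, 0.0, 0.0]
contact_force: [0.7, 0.4, -2.6]
gripper_width: 0.268
```

{"op": "play_rows", "data": {
  "commands": [
    [0.004,0,0,0],
    [0.008,0,0,0],
    [0.012,0,0,0],
    [0.015,0,0,0],
    [0.015,0,0,0]
  ]
}}

```text
t: 13.9
position: [518.1, 180.1, 58.2]
ee_rot: [0.775, 0.632, 0.0, -0.0]
contact_force: [-0.0, 0.2, -2.8]
gripper_width: 0.266
```

{"op": "play_rows", "data": {
  "commands": [
    [0.002,0,0,0],
    [0.004,0,0,0],
    [0.005,0,0,0],
    [0.005,0,0,0]
  ]
}}

```text
t: 14.3
position: [519.1, 184.7, 58.2]
ee_rot: [0.775, 0.631, 0.0, 0.0]
contact_force: [-0.3, -0.1, -2.4]
gripper_width: 0.265
```

{"op": "play_rows", "data": {
  "commands": [
    [0.001,0,0,0],
    [0.002,0,0,0],
    [0.002,0,0,0]
  ]
}}

```text
t: 14.6
position: [519.5, 186.6, 58.2]
ee_rot: [0.776, 0.631, -0.0, -0.0]
contact_force: [-0.7, -1.1, -2.3]
gripper_width: 0.264
```

{"op": "play_rows", "data": {
  "commands": [
    [0.001,0,0,0],
    [0.002,0,0,0],
    [0.002,0,0,0]
  ]
}}

```text
t: 14.9
position: [519.9, 188.5, 58.2]
ee_rot: [0.775, 0.631, -0.0, 0.0]
contact_force: [-0.3, -1.6, -2.1]
gripper_width: 0.262
```

{"op": "play_rows", "data": {
  "commands": [
    [0.001,0,0,0],
    [0.002,0,0,0],
    [0.002,0,0,0]
  ]
}}

```text
t: 15.2
position: [519.9, 188.7, 58.0]
ee_rot: [0.775, 0.631, -0.002, 0.001]
contact_force: [-2.5, -12.5, -0.5]
gripper_width: 0.265
```

{"op": "play_rows", "data": {
  "commands": [
    [0.001,0,0,0],
    [0.002,0,0,0],
    [0.002,0,0,0]
  ]
}}

```text
t: 15.5
position: [520.0, 189.0, 57.9]
ee_rot: [0.775, 0.632, -0.003, 0.001]
contact_force: [-4.2, -24.6, 1.4]
gripper_width: 0.265
```

Contact came where the slot bottom should meet the stud. I ease off, lower onto the blank, then release.

{"op": "play_rows", "data": {
  "commands": [
    [-0.003,0,0,0],
    [-0.0035,0,0.001,0],
    [-0.0035,0,0.002,0],
    [-0.0035,0,0.0025,0],
    [-0.0035,0,0.0025,0]
  ]
}}

```text
t: 16.0
position: [520.1, 188.6, 55.8]
ee_rot: [0.775, 0.631, -0.0, 0.0]
contact_force: [-1.1, -6.5, 0.9]
gripper_width: 0.269
```

{"op": "play_rows", "data": {
  "commands": [
    [-0.0005,0,0.0003,0],
    [-0.0005,0,0.0003,0],
    [-0.0005,0,0.0003,0],
    [-0.0005,0,0.0003,0],
    [-0.0005,0,0.0003,0],
    [-0.0005,0,0.0003,0],
    [-0.0005,0,0.0003,0],
    [-0.0005,0,0.0003,0]
  ],
  "fingers": 0.6
}}

```text
t: 16.8
position: [519.9, 188.5, 55.4]
ee_rot: [0.776, 0.631, 0.0, 0.0]
contact_force: [0.6, 0.3, -0.4]
gripper_width: 0.603
```

{"op": "play_rows", "data": {
  "commands": [
    [0,0,-0.02,0],
    [0,0,-0.05,0],
    [-0.02,0,-0.09,0],
    [-0.06,0,-0.13,0],
    [-0.1,0,-0.15,0],
    [-0.15,0,-0.15,0],
    [-0.2,0,-0.15,0],
    [-0.25,0,-0.15,0],
    [-0.25,0,-0.15,0]
  ]
}}

```text
t: 17.7
position: [468.4, -60.8, 205.6]
ee_rot: [0.777, 0.629, -0.0, 0.0]
contact_force: [-0.1, -0.2, -0.1]
gripper_width: 0.599
```

Run:
```python
from h import *
out=[]
st=np.array([535,260,0])
for n in('top','side'):
    d=grab(n);c=pix(d,[530,230,52])[0].round().astype(int);a,b=(34,30)
    f=cv2.resize(d['frame'][c[1]-b:c[1]+b,c[0]-a:c[0]+a],None,fx=11.5,fy=11.5,interpolation=cv2.INTER_CUBIC)
    out.append(f)
    if n=='top':
        C=cloud(d);m=(abs(C[...,0]-525)<70)&(abs(C[...,1]-230)<120)
        w=np.array([.203,.979]);nn=np.array([.979,-.203])
        A=(C[...,:2]-st[:2])@w;B=(C[...,:2]-st[:2])@nn
        for k in range(-115,30,10):
            q=(abs(A-k)<5)&(abs(B)<(9 if k<-35 else 26))&(C[...,2]>52)&(C[...,2]<68);
            if q.sum():print(k,q.sum(),np.median(C[q][:,2]).round(1))
cv2.imwrite('pics/fin.png',np.hstack(out));print(out[0].shape,robot.get_state()['t'],robot.get_state()['contact_force'])
```

```text
-105 16 58.6
-95 15 58.6
-85 21 57.6
-75 18 58.8
-65 17 58.5
-55 19 58.8
-45 15 58.7
-35 33 58.2
-25 51 59.4
-15 48 59.2
-5 28 58.6
5 17 59.5
15 24 58.8
25 21 59.1
(690, 782, 3) 17.8 [ 0.26912631  0.96526311 -0.49209364]
```

View pics/fin.png

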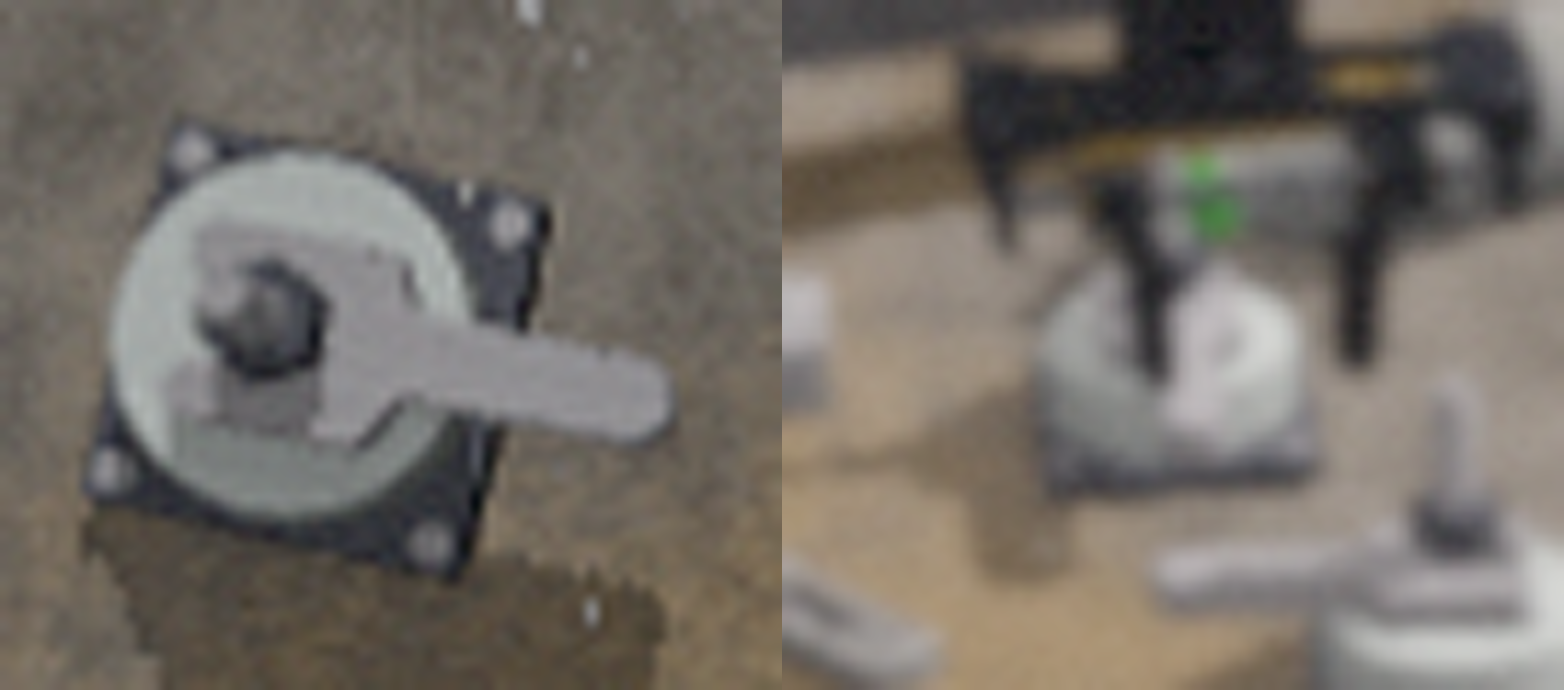

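The washer lies flat: its top reads 58.2–59.5 mm along the whole length. Its tail end is at (672,400) and the nut at (268,318). One numeric check of seating, then hand in.

Run:
```python
from h import *
d=load('top');c=pix(d,[530,230,52])[0].round().astype(int)-[34,30]
f=lambda x,y,z:world(d,[(x+.5)/11.5-.5+c[0]],[(y+.5)/11.5-.5+c[1]],z)[0]
t=f(672,402,60);n=f(266,320,84);bl=f(291,334,44);print(t,n,bl,np.hypot(*(t-n)[:2]),np.hypot(*(t-bl)[:2]))
robot.close_job()
```

```text
[514.04029238 153.04068208  60.        ] [534.7367456  258.78992369  84.        ] [535.77527378 260.20788244  44.        ] 107.7554883863654 109.34906607046138
the job is handed in; nothing more can be done
```

The C-washer is on the bare post with the stud home in its slot. I handed the job in at about 18 s; the hand-in gives no verdict.

- **Out of the pocket:** I gripped the washer by its fork (jaws read 56.3 mm) and drew it out about 100 mm. I then set it flat on the bench, let go and moved away. A top view showed it lying clear of the pocket.
- **Onto the post:** I gripped it by the tail (jaws read 23.8 mm) and carried it over the fitted post. I slid it under the bare post's nut until the slot bottom met the stud, with force rising to about 25 N. After that I eased off, lowered it about 2 mm onto the blank, released it and withdrew.

**Last checks:**
- **Flatness:** the washer's top read 58–59.5 mm along its whole length. The expected height is 60, and the same camera read the blank about 1 mm low, so it lies flat on the blank.
- **Seating:** the tail end measured 109.3 mm from the blank's centre and 107.8 mm from the nut's, against 110 mm when fully home. The two centre estimates differ by about 2 mm, which is the calibration error.
- **Robot clear:** the arm touched nothing at hand-in.
- **Bystanders:** I planned every move clear of the loose things, but did not re-measure their positions at the end.

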